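Load the bench trolley and unhitch its tongue

ROBOT

A 6-joint arm with a two-finger parallel gripper is mounted at the origin on a cart in front of the work surface, level with it; the furniture and walls round the work are solid. World frame = base frame: x ahead of the robot, y to its left, z up, the work surface at z = 0. Lengths are in m, angles in rad, forces in N, time in s.
With the tool pointing down it reaches from about 0.425 to 0.95 m from the base axis. Payload 3.5 kg.
Tool frame: the origin (TCP) lies midway between the tips of the shut fingers; the grasp point (between the pads) lies 19 mm behind it; z points along the fingers, y is the line along which they close (so a half turn about z gives the same grasp; the last joint's range is limited). The gripper opens to 85 mm and grips with 20 to 120 N. Pads are 22 mm wide; open, the fingers measure 114 mm over their backs; the gripper's body (76 mm by 85 mm) begins 54 mm behind the grasp point. The pads swing forward as they close: fully open they stand 13 mm farther back than shut.
Start: joints at [-1.497, 0.286, 1.577, -0, 1.279, -0.15], TCP at [0.15, -0.658, 0.231] pointing down, gripper open.
Joint ranges: [-2.77, 2.77], [-0.9, 2.22], [0.21, 2.48], [-1.53, 4.67], [0.24, 2.81], [-2.84, 2.84]. Speed limits (rad/s): [2.79, 2.79, 3.14, 3.14, 3.14, 3.14].

INTERFACE

Orientations are given as a rotation vector (axis times angle).
In Python, from workcell import movep, line_to, move_j, command_gripper, pause, ik, read_state, capture, get_calibration, MotionError, close_job gives the robot as it stands. The module is installed in compiled form; this text tells all that it offers. Calls block until the motion is done:
- movep(position, orientation): joint-space move of the TCP to a pose.
- line_to(position, attitude=None, feed=0.15, max_force=None): straight line of the TCP; attitude=None keeps the orientation; feed is the mean speed in m/s. With max_force (N) it stops when the force on the tool has changed by that much, and returns True; else False.
- move_j(angles): joint-space move.
- command_gripper(opening, newtons=None): finger opening in m; newtons is the grip in N (None keeps the last); returns when the fingers have stopped.
- pause(seconds).
- ik(position, orientation): joint angles nearest the present ones, or None.
- read_state(): the state.
- capture(name): name is "scene" or "side" or "wrist"; returns the picture (384x512x3 uint8, red, green, blue); there is no depth.
- get_calibration(name): a dict with "fov_y" (degrees; the focal length in pixels is half the picture's height over the tangent of half this angle, whatever the lens; pixels are square), "cx", "cy" (the principal point, pixels), "T" (4x4, takes a point from camera to world coordinates). Camera axes: x right, y up, looking along -z (the intrinsics and any distortion apply to the point x, -y, -z); pixel columns grow to the right and rows downward; lengths in m; the calibration is good to about 2 mm. A picture is of the moment at which its call begins: read the wrist's pose just before it. get_calibration takes no time and is no camera call; for the wrist camera it gives the pose at the moment of the call.
A pose or a line that the arm cannot do raises MotionError and nothing moves.
- close_job(): hands the job in; it is judged then, once.
The state is a dict: "time": time; "joint_pos": joint angles; "joint_vel": joint speeds; "tau": joint torques, N m; "tool_pos": TCP position; "tcp_rot": TCP orientation; "ft_force": force on the tool from outside, world axes, zero at the start; "torque": the same for the moment, N m; "grip_width": finger opening in m; "gripper_force": force on a finger pad.
Only numpy, scipy, OpenCV 4.12 (cv2) and the standard library are available. Lean on these libraries where they do the work, as an engineer would, in place of code of your own. Each camera call takes 0.05 s, during which the arm holds its last target. There are 200 camera calls.

TASK

Get the parked bench trolley ready to leave: first stand the two vials from the worktop in the two empty wells of its carrier, one to a well and fully home, beside the vial that is already there, and let go of them. Then pull the spring latch on the trolley's hitch sideways, towards the front edge of the bench, until its claw is clear of the ball, keep it pulled while you lift the tongue off the ball, and finish still holding the tongue up by hand, steady, with the coupler at least 6 cm higher than it was. The vials stay in their wells and the other things on the bench stay where they are.

Things in the scene. Friction and masses are not known exactly. Their poses are not given: they have to be found in the camera images.
- trolley: parked four-wheeled bench trolley with its hitch, fixed. Origin on the worktop under the deck's middle. Deck 120 (x) x 150 (y) mm, top 46 mm up; on it a grey carrier block 56 x 146 mm (top 72 mm up), three round wells in a row along y. The tongue runs along the trolley's -y to a ball mount 235 mm from the origin. The latch is pulled along the trolley's -x, the side towards the robot
- well_0 (a point): centre of the mouth of the well nearest the tongue, empty at the start. Every well: 27.5 mm across, 20 mm deep (floor 52 mm above the worktop), pitch 45 mm; a vial that stands in it has its centre 11 mm above this point
- well_1 (a point): mouth of the middle well, empty at the start, as well_0
- well_2 (a point): mouth of the well farthest from the tongue, as well_0; a vial stands in it from the start
- vial_near_centre (a point): glass sample vial with a screw cap, 23 mm across (the glass 22, the cap 20 mm), 62 mm tall, 22 g; this point is its centre, 31 mm above its foot; z along the vial, up. Stands on the worktop to the right of the trolley; the two loose vials may have changed places
- vial_far_centre (a point): glass sample vial with a screw cap, 23 mm across (the glass 22, the cap 20 mm), 62 mm tall, 22 g; this point is its centre, 31 mm above its foot; z along the vial, up. Stands on the worktop to the right of the trolley; the two loose vials may have changed places
- vial_seated_centre (a point): glass sample vial with a screw cap, 23 mm across (the glass 22, the cap 20 mm), 62 mm tall, 22 g; this point is its centre, 31 mm above its foot; z along the vial, up. Already stands in well_2, and stays there
- tongue_hinge (a point): the hinge pin of the tongue, at the edge of the deck, 42 mm above the worktop, 85 mm from the trolley's origin along its -y; the pin lies along the trolley's x
- tongue (a joint): angle of the tongue (rad): 0 down on the ball, where its stop bears it; grows as the coupler end is raised, to 0.9. The tongue weighs 0.25 to 0.45 kg with the latch and falls back by itself. While the latch is shut its claw holds the tongue down at under 0.02
- coupler (a point): middle of the top of the coupler housing (44 x 54 mm, 26 mm high, open below, over the ball of 26 mm), 150 mm from the hinge pin and 58 mm above the worktop when down; z is up from the tongue. Raising it 60 mm takes about 0.4 rad
- latch (a joint): travel of the latch slide on top of the coupler (m): 0 shut, 0.012 fully pulled along the trolley's -x; the claw is clear of the ball from 0.007. A spring shuts it: 3 N at the start of the travel, 8 N at the end
- latch_knob (a point): middle of the latch's upright round knob, to be pinched from above: 16 mm across, top 20 mm above this point, slide plate 24 mm below it with a 22 mm wide collar 4 mm high; 88 mm above the worktop when down. It rides on the tongue: held by it, the latch can be pulled and the tongue lifted. It tilts with the tongue about the trolley's x
- petri: covered glass petri dish, 91 mm across, 16 mm high, origin under its centre. A bystander to be left where it is.
- pot: small foil-lined pot, 42 mm across and high, origin under its centre. A bystander to be left where it is.
- tape: roll of packing tape lying flat, 98 mm across, 22 mm high, origin under its centre. A bystander to be left where it is.

How it is judged:
On the way, in this order (a step that is already met when the one before it is completed fails the run):
1. all three vials stand fully home in the wells, one to a well, and are let go, the tongue still down on the ball and the latch shut ((horizontal distance between vial_near_centre and well_0 below 0.006 m or horizontal distance between vial_near_centre and well_1 below 0.006 m or horizontal distance between vial_near_centre and well_2 below 0.006 m) and height (world z) of vial_near_centre between 0.077 and 0.088 m and angle between each of vial_near_centre, vial_far_centre, vial_seated_centre's own z axis and vertical below 0.15 rad and contact force between the fingers and vial_near below 0.1 N and (horizontal distance between vial_far_centre and well_0 below 0.006 m or horizontal distance between vial_far_centre and well_1 below 0.006 m or horizontal distance between vial_far_centre and well_2 below 0.006 m) and height (world z) of vial_far_centre between 0.077 and 0.088 m and contact force between the fingers and vial_far below 0.1 N and (horizontal distance between vial_seated_centre and well_0 below 0.006 m or horizontal distance between vial_seated_centre and well_1 below 0.006 m or horizontal distance between vial_seated_centre and well_2 below 0.006 m) and height (world z) of vial_seated_centre between 0.077 and 0.088 m and contact force between the fingers and vial_seated below 0.1 N and horizontal distance between vial_near_centre and vial_far_centre above 0.03 m and horizontal distance between each of vial_near_centre, vial_far_centre and vial_seated_centre above 0.03 m and value of joint tongue below 0.04 rad and value of joint latch below 0.004 m), for 0.2 s.
2. the latch is pulled clear of the ball with the tongue still down (value of joint latch above 0.007 m and value of joint tongue below 0.06 rad), for 0.1 s.
At the end, for the whole second after the job is handed in: Fingers hold the tongue up (over 1 N, no loose thing propping it) at 0.34 rad or more, still (under 0.08 rad/s); each well has one vial, within 6 mm of its centre, vial centre 77 to 88 mm above the worktop, tilt under 0.15 rad, untouched by the fingers ((horizontal distance between vial_near_centre and well_0 below 0.006 m or horizontal distance between vial_near_centre and well_1 below 0.006 m or horizontal distance between vial_near_centre and well_2 below 0.006 m) and height (world z) of vial_near_centre between 0.077 and 0.088 m and angle between each of vial_near_centre, vial_far_centre, vial_seated_centre's own z axis and vertical below 0.15 rad and contact force between the fingers and vial_near below 0.1 N and (horizontal distance between vial_far_centre and well_0 below 0.006 m or horizontal distance between vial_far_centre and well_1 below 0.006 m or horizontal distance between vial_far_centre and well_2 below 0.006 m) and height (world z) of vial_far_centre between 0.077 and 0.088 m and contact force between the fingers and vial_far below 0.1 N and (horizontal distance between vial_seated_centre and well_0 below 0.006 m or horizontal distance between vial_seated_centre and well_1 below 0.006 m or horizontal distance between vial_seated_centre and well_2 below 0.006 m) and height (world z) of vial_seated_centre between 0.077 and 0.088 m and contact force between the fingers and vial_seated below 0.1 N and horizontal distance between vial_near_centre and vial_far_centre above 0.03 m and horizontal distance between each of vial_near_centre, vial_far_centre and vial_seated_centre above 0.03 m and value of joint tongue above 0.34 rad and velocity of joint tongue between -0.08 and 0.08 rad/s and contact force between the fingers and tongue above 1 N and contact force between each of vial_near, vial_far, vial_seated, petri, pot, tape and tongue below 0.05 N); the arm keeps its last pose, push and grip.
It fails at once if a bystander (petri dish, foil pot, tape roll) is shifted by more than 30 mm (distance of any of petri, pot, tape from where it was at the start of the episode above 0.03 m).
It also fails if it takes over 66 s, if anything falls off the work surface, if the arm or the gripper's body presses on something with over 40 N, if the wrist force passes 120 N, or if a joint passes its speed limit or range.

## Working session

There is one attempt and no reset: what is moved stays moved. The work goes in short steps, each a Python script; the robot and the scene stay as the last script left them, time stands still between calls to the robot, and variables do not carry over. Pictures are saved under pics/ and viewed, at most 10 in all, crops included, and the job is handed in when it is done.

```bash
mkdir -p pics; python3 - <<'E'
from workcell import *
import cv2,numpy as np
for n in("scene","side"):
    im=capture(n);cv2.imwrite(f"pics/{n}0.png",im[:,:,::-1]);c=get_calibration(n);print(n,c)
s=read_state();print(s)
E
```

```text
scene {'fov_y': 47.62006344867194, 'cx': 260.70615047970574, 'cy': 190.79612832193718, 'T': array([[-0.70100936,  0.42467309, -0.57292115, -0.35289022],
       [-0.71315028, -0.41563963,  0.56450011,  0.89875136],
       [ 0.00159927,  0.80429874,  0.59422301,  1.01107474],
       [ 0.        ,  0.        ,  0.        ,  1.        ]])}
side {'fov_y': 53.83406446841624, 'cx': 254.0599701628264, 'cy': 182.8896596874517, 'T': array([[ 0.89869723,  0.18640672, -0.3969834 ,  0.03041308],
       [-0.43778804,  0.32728048, -0.83739424, -0.98839469],
       [-0.026171  ,  0.92635847,  0.3757327 ,  0.53733171],
       [ 0.        ,  0.        ,  0.        ,  1.        ]])}
{'time': 0.1, 'joint_pos': array([-1.49698430e+00,  2.87112138e-01,  1.57804208e+00, -2.33017189e-05,
        1.27863285e+00, -1.50018274e-01]), 'joint_vel': array([ 1.76715626e-04, -1.32219672e-05, -5.08448586e-03,  1.17861013e-03,
       -2.59434116e-04,  1.69988568e-03]), 'tau': array([ 3.88810895e-04, -4.07295513e+01, -2.93701011e+01, -1.18619946e-04,
        3.44028667e-03,  1.45266182e-05]), 'tool_pos': array([ 0.1497931 , -0.65754667,  0.23005592]), 'tcp_rot': array([-3.11975782e+00, -3.50623847e-01, -9.62276382e-05]), 'ft_force': array([ 0.7315263 ,  0.26071536, -0.03790013]), 'torque': array([-0.03416226, -0.01042671, -0.02630733]), 'gripper_force': 0.0, 'grip_width': 0.08553920611986789}
```

View pics/scene0.png

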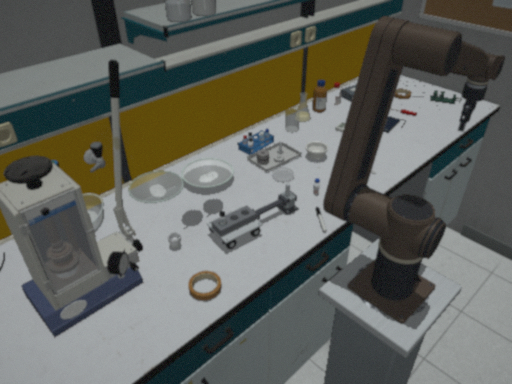

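View pics/side0.png

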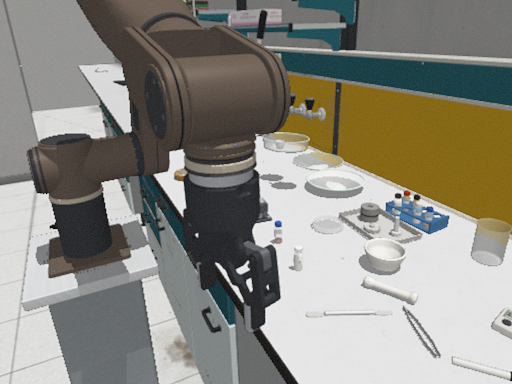

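The scene view shows the trolley near (240,220), with its knob near (290,190) and one vial at (317,186). The side view shows both vials, at (278,232) and (298,258). I'll get rough positions next, then take wrist views from above.

```bash
cat >h.py <<'E'
from workcell import *
import cv2,numpy as np
from scipy.spatial.transform import Rotation as R
def K(c): 
    f=192/np.tan(np.radians(c['fov_y']/2)); return f
def px2w(c,u,v,z):
    f=K(c);d=c['T'][:3,:3]@np.array([(u-c['cx'])/f,-(v-c['cy'])/f,-1]);o=c['T'][:3,3]
    return o+d*(z-o[2])/d[2]
def w2px(c,p):
    q=c['T'][:3,:3].T@(np.asarray(p)-c['T'][:3,3]);f=K(c)
    return np.array([c['cx']+f*q[0]/-q[2],c['cy']-f*q[1]/-q[2]])
def rot(a): # tool down, closing line (tool y) at angle a from world y
    return (R.from_euler('z',a)*R.from_euler('x',np.pi)).as_rotvec()
def wrist(name):
    c=get_calibration('wrist');im=capture('wrist');cv2.imwrite(f'pics/{name}.png',im[:,:,::-1]);np.save(f'pics/{name}.npy',c,allow_pickle=True);return c
E
python3 - <<'E'
from h import *
s=get_calibration('scene');d=get_calibration('side')
print('vials side',px2w(d,278,232,.031),px2w(d,298,258,.031),'scene',px2w(s,317,186,.031))
for n,u,v,z in[('deck',238,217,.072),('knob',289,190,.1),('coupler',289,201,.058),('petri',283,175,.008),('tape',205,285,.011),('pot',175,240,.02)]:print(n,px2w(s,u,v,z))
st=read_state();w=get_calibration('wrist');print(w);T=R.from_rotvec(st['tcp_rot']).as_matrix()
print(T, T.T@(w['T'][:3,3]-st['tool_pos']), T.T@w['T'][:3,:3])
E
```

```text
vials side [ 0.46754314 -0.20789131  0.031     ] [ 0.44822921 -0.33921762  0.031     ] scene [ 0.46263684 -0.20894478  0.031     ]
deck [0.50025224 0.16493758 0.072     ]
knob [ 0.45897808 -0.04151129  0.1       ]
coupler [ 0.45154022 -0.03589211  0.058     ]
petri [ 0.62795209 -0.19520618  0.008     ]
tape [0.38975535 0.40010534 0.011     ]
pot [0.60563731 0.35364903 0.02      ]
{'fov_y': 60.04253139690809, 'cx': 252.83950919960023, 'cy': 190.05224126161167, 'T': array([[ 0.22228633,  0.9244898 ,  0.30968921,  0.2292096 ],
       [-0.974979  ,  0.21148368,  0.06848801, -0.63955585],
       [-0.00217774, -0.31716442,  0.94836806,  0.37258249],
       [ 0.        ,  0.        ,  0.        ,  1.        ]])}
[[ 9.75052939e-01  2.21972366e-01 -1.84080687e-04]
 [ 2.21972232e-01 -9.75050535e-01  2.18679424e-03]
 [ 3.05919919e-04 -2.17310095e-03 -9.99997592e-01]] [ 0.08147236 -0.00022341 -0.1425015 ] [[ 3.22007373e-04  9.48272970e-01  3.17455934e-01]
 [ 9.99999948e-01 -3.06856268e-04 -9.77264806e-05]
 [ 4.74196337e-06  3.17455949e-01 -9.48273020e-01]]
```

```bash
python3 - <<'E'
from h import *
a=0
for n,p in(('wv',(.52,-.27,.2)),('wt',(.55,.08,.28))):
    j=ik(p,rot(a));print(j)
    movep(p,rot(a));pause(.3);wrist(n)
print(read_state()['time'])
for n in('wv','wt'):
    im=cv2.imread(f'pics/{n}.png');cv2.imwrite(f'pics/{n}_b.png',cv2.resize(im,(800,600),interpolation=cv2.INTER_CUBIC))
E
```

```text
[-6.51984696e-01  1.19607146e-01  1.82995400e+00 -4.44089210e-16
  1.19203151e+00  9.18811631e-01]
[-3.81148691e-02 -1.18279813e-02  1.81877059e+00 -4.44089210e-16
  1.33465005e+00  1.53268146e+00]
4.0917
```

View pics/wv_b.png

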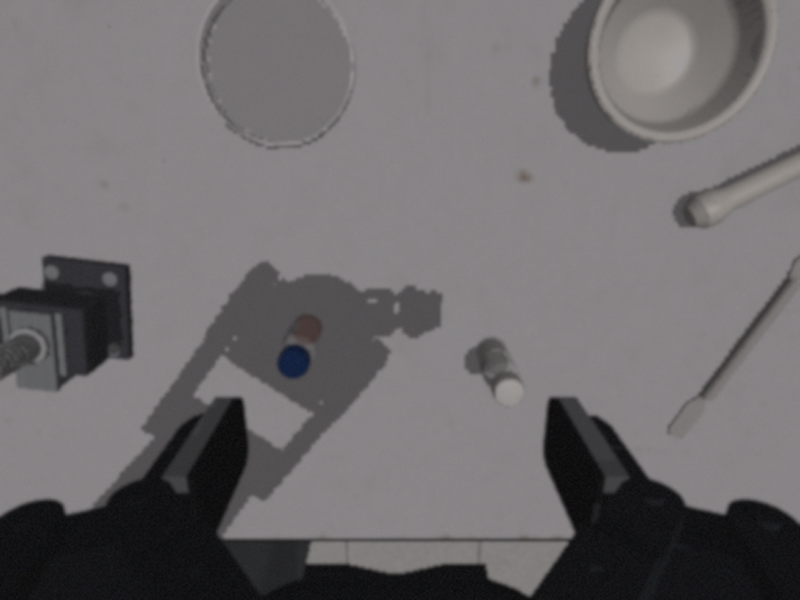

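View pics/wt_b.png

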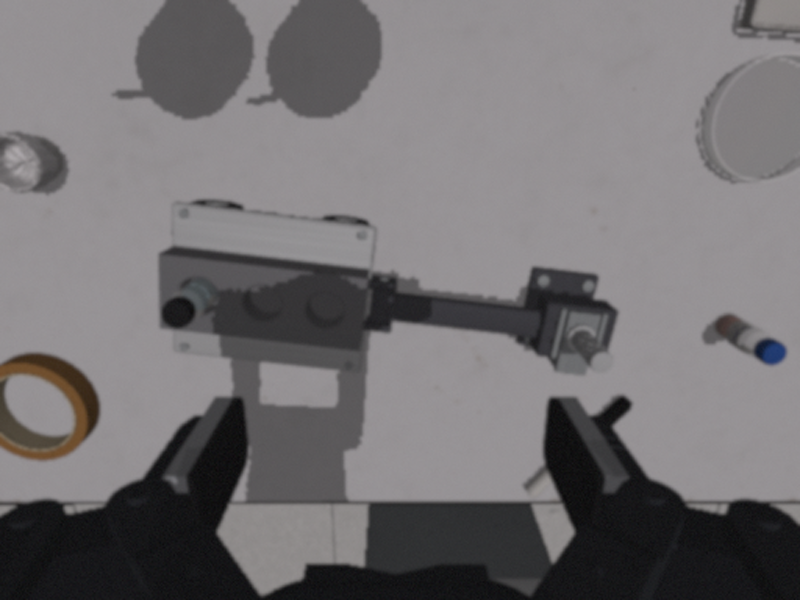

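The first wrist view shows the blue-capped vial's top at (294,361) and the white one's at (509,389). The second shows the wells near (265,302) and (326,308), the seated cap at (178,312) and the knob top at (599,362). I'll enlarge the trolley with more contrast.

```bash
python3 - <<'E'
from h import *
im=cv2.imread('pics/wt.png');cr=im[120:250,95:400]
a=cv2.resize(im[140:230,95:245],None,fx=5,fy=5,interpolation=cv2.INTER_CUBIC)
a=(255*(np.clip(a/140.,0,1))**.5).astype('uint8');cv2.imwrite('pics/c1.png',a)
g=lambda U,V:((U+.5)/1.5625-.5,(V+.5)/1.5625-.5)
v=np.load('pics/wv.npy',allow_pickle=True).item();t=np.load('pics/wt.npy',allow_pickle=True).item()
for n,c,U,V,z in[('blue v',v,294,361,.062),('blue t',t,769,351,.062),('white',v,509,389,.062),('white foot',v,490,350,.011),('seated',t,178,312,.114),('w1',t,265,302,.072),('w0',t,326,308,.072),('knob t',t,599,362,.108),('knob v?',v,29,346,.108),
 ('carrBL',t,160,325,.072),('carrTL',t,162,252,.072),('carrTR',t,368,274,.072),('carrBR',t,366,352,.072)]:print(n,px2w(c,*g(U,V),z).round(4))
E
```

```text
blue v [ 0.4674 -0.2101  0.062 ]
blue t [ 0.4676 -0.2038  0.062 ]
white [ 0.4487 -0.3391  0.062 ]
white foot [ 0.4515 -0.3363  0.011 ]
seated [0.5185 0.2168 0.114 ]
w1 [0.5107 0.1724 0.072 ]
w0 [0.5061 0.1291 0.072 ]
knob t [ 0.4806 -0.0562  0.108 ]
knob v? [ 0.4975 -0.0902  0.108 ]
carrBL [0.4931 0.2499 0.072 ]
carrTL [0.5473 0.2407 0.072 ]
carrTR [0.5314 0.0986 0.072 ]
carrBR [0.4716 0.1011 0.072 ]
```

View pics/c1.png

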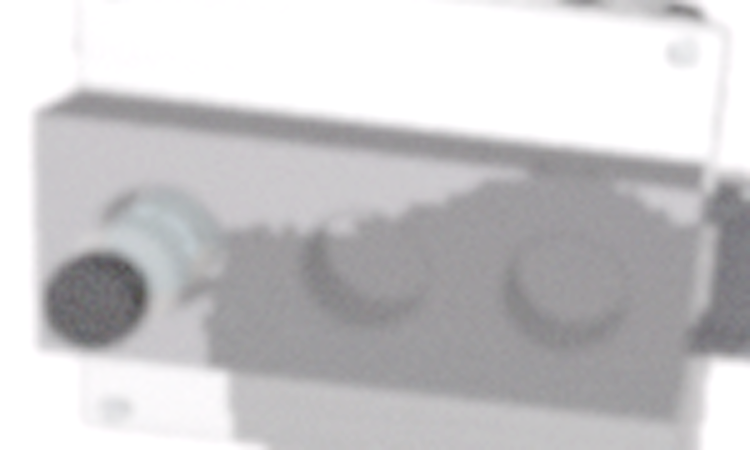

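```bash
cat >fit.py <<'E'
from h import *
from scipy.optimize import least_squares
t=np.load('pics/wt.npy',allow_pickle=True).item();q=lambda U,V:(95+(U+.5)/5-.5,140+(V+.5)/5-.5)
w={'w1':q(366,269),'w0':q(567,290),'cap':q(97,298),'TL':q(37,113),'BL':q(38,350),'BR':q(682,420)}
P={'w1':(0,0,.072),'w0':(0,-.045,.072),'cap':(0,.045,.114),'TL':(.028,.073,.072),'BL':(-.028,.073,.072),'BR':(-.028,-.073,.072)}
def W(s,p): c,n=np.cos(s[2]),np.sin(s[2]);return np.array([s[0]+c*p[0]-n*p[1],s[1]+n*p[0]+c*p[1],p[2]])
f=lambda s:np.concatenate([w2px(t,W(s,P[k]))-w[k] for k in w])
s=least_squares(f,(.51,.17,-.1),loss='soft_l1').x
if __name__=='__main__':
    print(s,dict(zip(w,f(s).reshape(-1,2).round(1).tolist())))
    for k in('w0','w1'):print(k,px2w(t,*w[k],.072))
    print('knob pred',W(s,(0,-.235,.108)),w2px(t,W(s,(0,-.235,.108)))*1.5625,'coupler',W(s,(0,-.235,.058)))
    v=np.load('pics/wv.npy',allow_pickle=True).item();print(w2px(v,W(s,(0,-.235,.108)))*1.5625)
    for c in(px2w(t,383,231,.108),):
        d=c-[*s[:2],0];print('knob trolley frame',R.from_euler('z',-s[2]).apply(d))
E
python3 fit.py; python3 -c "
from h import *
im=cv2.imread('pics/wt.png')
a=cv2.resize(im[165:250,325:425],None,fx=7,fy=7,interpolation=cv2.INTER_CUBIC)
cv2.imwrite('pics/c2.png',(255*np.clip(a/160.,0,1)**.6).astype('uint8'))"
```

```text
[ 0.5103856   0.17371915 -0.12129286] {'w1': [0.5, -0.1], 'w0': [0.6, 0.3], 'cap': [-1.5, 2.9], 'TL': [-0.4, -0.8], 'BL': [0.5, -0.4], 'BR': [-0.1, -0.2]}
w0 [0.50530402 0.12965384 0.072     ]
w1 [0.51032549 0.1742711  0.072     ]
knob pred [ 0.48195162 -0.05955431  0.108     ] [603.99335204 359.88632651] coupler [ 0.48195162 -0.05955431  0.058     ]
[-25.36087613 374.31153182]
knob trolley frame [-0.0011961  -0.23151772  0.108     ]
```

View pics/c2.png

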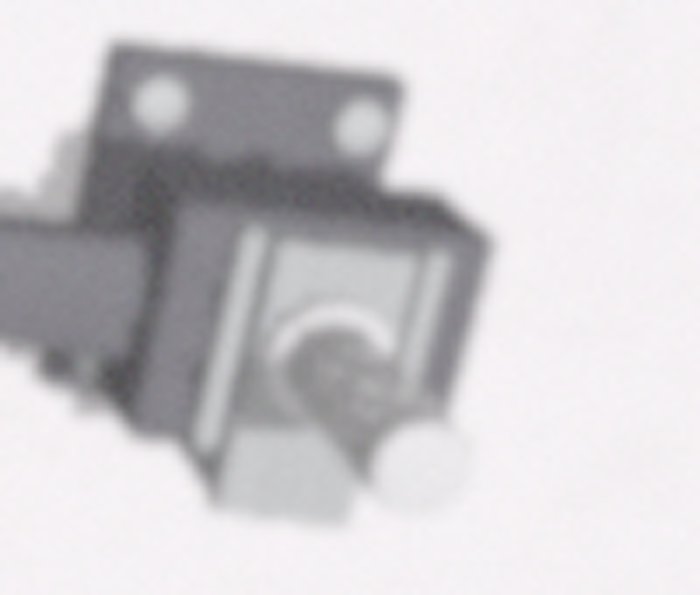

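```bash
python3 - <<'E'
from h import *
for n,p in(('x1',(.525,.15,.17)),('x2',(.51,-.055,.24))):
    movep(p,rot(0));pause(.3);wrist(n)
print(read_state()['time'])
a=cv2.imread('pics/x1.png')
b=cv2.imread('pics/x2.png')
E1=lambda a:(255*np.clip(a/150.,0,1)**.6).astype('uint8')
cv2.imwrite('pics/x12.png',np.vstack([E1(cv2.resize(a[100:290,100:420],None,fx=2.0,fy=2.0,interpolation=cv2.INTER_CUBIC)),E1(b[100:300,:320].repeat(1,0).copy() if 0 else cv2.resize(b[140:250,130:450],None,fx=2,fy=2,interpolation=cv2.INTER_CUBIC))]))
E
```

```text
6.2583
```

View pics/x12.png

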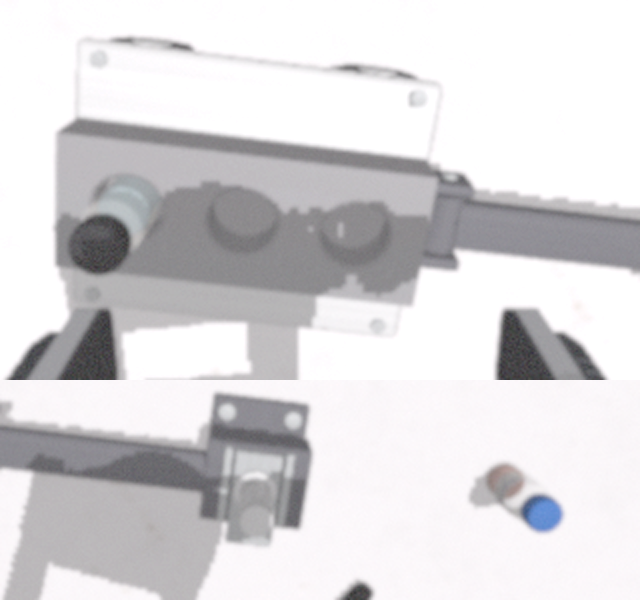

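```bash
python3 - <<'E'
from h import *
import fit
from scipy.optimize import least_squares
c=np.load('pics/x1.npy',allow_pickle=True).item();k=np.load('pics/x2.npy',allow_pickle=True).item()
g=lambda U,V:(100+U/2-.25,100+V/2-.25)
w={'w1':g(244,218),'w0':g(355,233),'cap':g(100,243),'TL':g(57,132),'BL':g(57,267),'BR':g(414,305)}
f=lambda s:np.concatenate([w2px(c,fit.W(s,fit.P[n]))-w[n] for n in w])
s=least_squares(f,(.51,.17,-.1),loss='soft_l1').x
print(s,dict(zip(w,f(s).reshape(-1,2).round(1).tolist())))
print(px2w(c,*w['w1'],.072),px2w(c,*w['w0'],.072),px2w(c,*w['cap'],.114))
kn=px2w(k,258.5,210,.108);print('knob',kn,fit.W(s,(0,-.235,.108)),'blue',px2w(k,401.5,206.5,.062))
E
```

```text
[ 0.51040808  0.17401193 -0.12044063] {'w1': [0.0, 1.4], 'w0': [1.3, 0.2], 'cap': [-1.6, 4.9], 'TL': [-0.1, -0.9], 'BL': [-0.2, -1.0], 'BR': [0.7, -0.7]}
[0.51155315 0.17397784 0.072     ] [0.50516767 0.13034384 0.072     ] [0.5193565  0.21726105 0.114     ]
knob [ 0.48088426 -0.05882874  0.108     ] [ 0.48217291 -0.05928568  0.108     ] blue [ 0.46652288 -0.20731181  0.062     ]
```

```bash
cat >>h.py <<'E'
A=-.1205+np.pi/2
def pick(x,y):
    command_gripper(.05,20)
    movep((x,y,.13),rot(A));line_to((x,y,.028),feed=.12);pause(.1)
    command_gripper(0.0,20);s=read_state();print('grip',s['grip_width'],s['gripper_force'],s['tool_pos'])
    line_to((x,y,.16),feed=.2)
def place(x,y):
    movep((x,y,.16),rot(A));pause(.15)
    line_to((x,y,.115),feed=.15);pause(.1)
    r=line_to((x,y,.0805),feed=.05,max_force=4);s=read_state();print('place',r,s['tool_pos'],s['ft_force'],s['grip_width'],s['time']);return r
E
python3 - <<'E'
from h import *
pick(.467,-.209)
r=place(.5052,.1297)
wrist('p1')
E
```

```text
grip 0.02112276057886011 21.20328011806123 [ 0.46746022 -0.20931041  0.02859481]
place True [0.50415279 0.12967749 0.08049477] [-0.73335181 -0.09584678  4.55993264] 0.021242451610282428 13.1667
```

```bash
python3 - <<'E'
from h import *
command_gripper(.05,20)
line_to((.505,.1297,.16),feed=.2)
pick(.4487,-.339)
r=place(.5108,.174)
if read_state()['tool_pos'][2]<.083:
    command_gripper(.05,20);line_to((.5108,.174,.17),feed=.2)
    movep((.525,.10,.2),rot(0));pause(.2)
wrist('p2')
a=cv2.imread('pics/p2.png');cv2.imwrite('pics/p2b.png',(255*np.clip(cv2.resize(a,(768,576))/170.,0,1)**.6).astype('uint8'));print(read_state()['time'])
E
```

```text
grip 0.020859320802737835 21.095156345400028 [ 0.44905521 -0.33936279  0.02863557]
place True [0.50967346 0.17393501 0.08049299] [-0.92400032 -0.69665667  5.07226244] 0.020892711595441687 21.6083
24.0417
```

View pics/p2b.png

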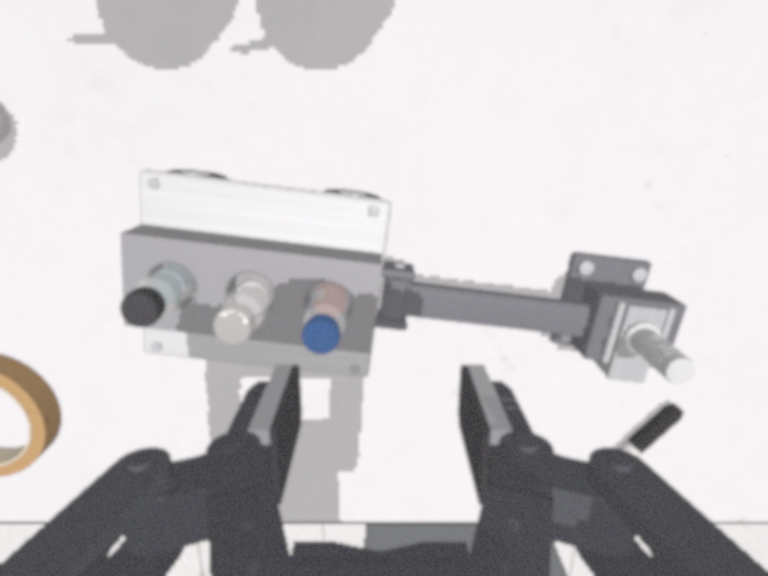

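The view shows all three vials upright in their wells, with caps in a row at (143,307), (232,324) and (321,334), and the latch shut. Next is the latch.

```bash
cat >>h.py <<'E'
S=(.5105,.174,-.1205);Rt=R.from_euler('z',S[2])
def tw(p): return Rt.apply(p)+[S[0],S[1],0]
H=np.array([0,-.085,.042])
def tongue(th,p): # p in trolley frame at th=0
    r=R.from_euler('x',-th)
    return tw(H+r.apply(np.array(p)-H)),(Rt*r*Rt.inv()*R.from_rotvec(rot(A))).as_rotvec()
E
python3 - <<'E'
from h import *
x0,y0=-.001,-.2345
print([ik(*tongue(t,(x0-.01,y0,.074))) is not None for t in(0,.15,.3,.46)])
p,a=tongue(0,(x0,y0,.074));print(p)
command_gripper(.06,20)
movep(p+[0,0,.07],a);pause(.1)
r=line_to(p,feed=.08,max_force=8);print(r,read_state()['tool_pos'])
if not r:
    command_gripper(0,70);s=read_state();print(s['grip_width'],s['gripper_force'],s['tool_pos'],s['ft_force'],s['time'])
    wrist('k1')
E
```

```text
[True, True, True, True]
[ 0.48131834 -0.05867935  0.074     ]
False [ 0.48184471 -0.05885945  0.07454996]
0.014284137732057967 68.10433030128479 [ 0.48043785 -0.05860772  0.07463895] [-4.61241588 -0.42572015  5.4268602 ] 27.4833
```

```bash
python3 - <<'E'
from h import *
x0,y0=-.001,-.2345
for dx in(-.006,-.0115):
    p,a=tongue(0,(x0+dx,y0,.074));line_to(p,feed=.03);pause(.2)
    s=read_state();print(s['tool_pos'],s['ft_force'],s['grip_width'],s['gripper_force'],s['time'])
wrist('k2')
b=cv2.imread('pics/k2.png');cv2.imwrite('pics/k2b.png',(255*np.clip(cv2.resize(b,(768,576))/150.,0,1)**.6).astype('uint8'))
E
```

```text
[ 0.47650687 -0.05817222  0.07468244] [5.88493774 1.03398096 2.04843907] 0.014253617527191856 68.3725368976593 28.0833
[ 0.47148267 -0.05755168  0.07472127] [ 6.16757482  1.07561277 -0.56788693] 0.014291564157605519 68.40469479560852 28.6167
```

View pics/k2b.png

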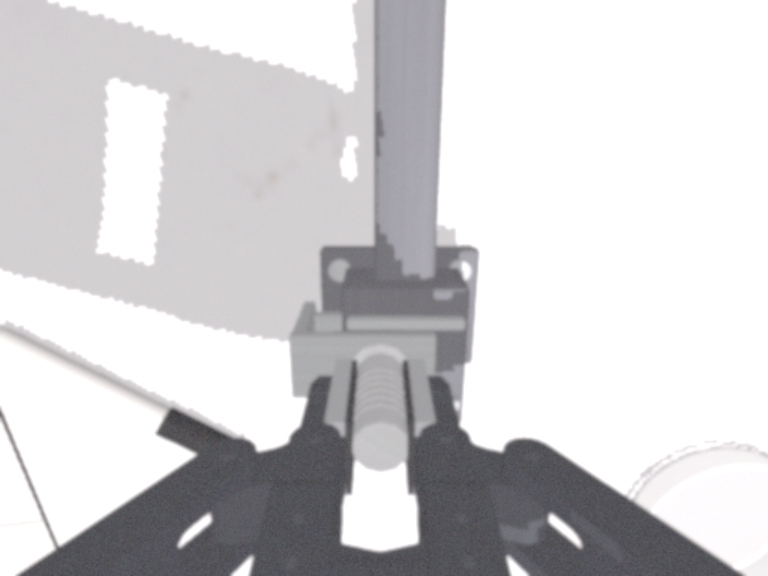

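The picture shows the slide plate drawn out to the left with the knob pinched at (380,440). Travel is about 9 mm. I'll pull slightly more, then lift.

```bash
python3 - <<'E'
from h import *
q=(-.0137,-.2345,.074)
p,a=tongue(0,q);line_to(p,feed=.03);pause(.3)
s=read_state();print(s['tool_pos'],s['ft_force'])
for th in np.arange(.04,.481,.04):
    p,a=tongue(th,q);line_to(p,a,feed=.04,max_force=40)
pause(.6)
s=read_state();print(p,s['tool_pos'],s['ft_force'],s['grip_width'],s['gripper_force'],s['time'])
wrist('k3');im=capture('scene')
k=cv2.imread('pics/k3.png');z=im[130:270,180:340,::-1]
cv2.imwrite('pics/f.png',np.hstack([cv2.resize(k,(400,300)),cv2.resize(z,(343,300),interpolation=cv2.INTER_CUBIC)]))
E
```

```text
[ 0.47041268 -0.05740457  0.07471395] [6.27537747 1.20935027 0.42033393]
[ 0.47251758 -0.02571117  0.13941982] [ 0.47411694 -0.02616394  0.1397236 ] [ 7.19388629 -1.0828607  -0.64762374] 0.01405032227235747 68.40977311134338 33.4167
```

View pics/f.png

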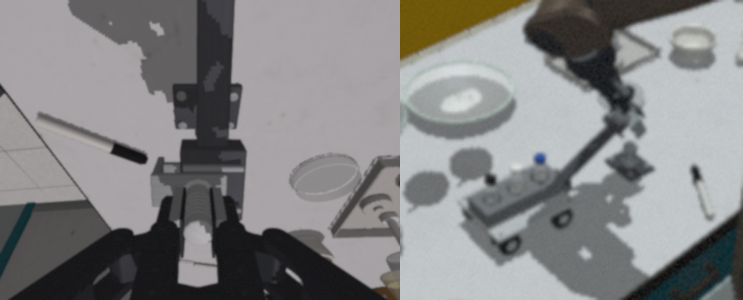

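The tongue is raised clear of the ball mount, the gripper still holds the knob, and the three caps are still in the carrier. I'm handing in.

```bash
python3 -c "
from h import *
print(close_job())"
```

```text
the job is handed in; nothing more can be done
None
```

I handed in the job at about 33 s: both loose vials stand in their wells, the latch was pulled clear before lifting, and the gripper is still holding the tongue up at about 0.48 rad by the commanded pose. The judge returned no verdict.

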